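# Put the gable roof back on the bird feeder's ridge bar

## Task

Put the bird feeder's gable roof back on: set it astride the bar at the top of the feeder, centred and running along the bar, so that it hangs level with one slope on each side, then let go. Leave the flat cedar lid and the white pitcher where they are.

Things in the scene. Friction and masses are not known exactly. Their poses are not given: they have to be found in the camera images.
- roof_grip (a point): Loose cedar gable roof on its eaves (sizes in mm): two boards 8 thick, 110 down the slope, 150 along the ridge, at 90 degrees to each other, open below; 167 wide, 124 high. Grip across the lifting rail on its ridge (20 wide, 100 long, 35 above the boards). Point: mid-rail, 18 below its top, 106 above the eaves, 28 above the inner apex. y along ridge, z up. 0.2 kg.
- ridge_bar: Fixed level metal bar on top of the cedar feeder: 16 mm in diameter, 180 mm long, 150 mm above the table, on two posts 14 mm square, 150 mm apart; below it a box 74 mm high on a 200 by 210 mm tray. Point: middle of the bar, on its centre line; y along the bar, z up. With the roof seated, roof_grip lies 39 mm above this point. Place and angle vary.
- lid: Bystander: a flat square cedar lid, 150 by 150 mm and 12 mm thick, with a rail 20 mm wide and 100 mm long on top (48 mm high in all), lying on the table on the side of the feeder away from the roof. Not to be moved. The point is the centre of its underside.
- pitcher: Bystander: small empty white ceramic pitcher, 110 mm high and 84 mm wide, handle to its +y side, standing beyond and to the left of the feeder, towards the table's edge. Not to be moved. The point is the centre of its underside.
There are look-alikes about, which are no part of the job. Leave any yellow look-alike of the part that bears roof_grip alone.

How it is judged:
By the outcome, as a careful person would: the job done as asked, in the order asked, and still so for the second after the job is handed in, with the robot touching nothing.
It also fails if it takes over 38 s, if anything falls off the work surface, if the arm or the gripper's body presses on something with over 40 N, if the wrist force passes 120 N, or if a joint passes its speed limit or range.

## Robot

A 6-joint arm with a two-finger parallel gripper is mounted at the origin on the work surface. World frame = base frame: x ahead of the robot, y to its left, z up, the work surface at z = 0. Lengths are in mm, angles in rad, forces in N, time in s.
With the tool pointing down it reaches from about 300 to 775 mm from the base axis. Payload 14.6 kg.
Tool frame: the origin (TCP) lies midway between the tips of the shut fingers; the grasp point (between the pads) lies 19 mm behind it (manip.grip_point_offset is the distance from the TCP to the grasp point, in mm); x points along the fingers, z is the direction in which the jaws open and shut, and the axes are right-handed (so a half turn about x gives the same grasp; the last joint's range is limited). The gripper opens to 94 mm and grips with 3 to 60 N. Pads are 16 mm wide; open, the fingers measure 119 mm over their backs; the gripper's body (75 mm by 177 mm) begins 78 mm behind the grasp point.
Start: joints at [-1.241, 0.3, 1.521, -0, 1.321, -0.067], TCP at [212.55, -507.259, 178.646] pointing down, gripper open.
Joint ranges: [-3.03, 3.03], [-0.79, 2.21], [0.23, 2.52], [-1.04, 4.18], [0, 3.07], [-2.55, 2.55]. Speed limits (rad/s): [2.22, 2.22, 2.57, 3.14, 3.14, 3.14].

## Interface

Orientations are given as [roll, pitch, yaw] about the fixed x, y, z axes, in that order (R = Rz(yaw) Ry(pitch) Rx(roll)).
In Python, from cell import manip, camera, calibration, order gives the robot as it stands.
- The arm moves only by the tool jog_arm, never from a script. Its arguments are lists of equal length, an entry for each row: "turn": the turn, a rotation vector about the tool's x, y, z in degrees, a list of three; "dp": the shift along the tool's x, y, z in cm, a list of three; "gripper": the closure, from 0 (fully open) to 1 (shut). In form: {"turn": [[ax, ay, az], ...], "dp": [[tx, ty, tz], ...], "gripper": [gripper, ...]}. A call has 1 to 8 rows; each row shifts and turns the pose as measured when the row begins, along the tool's axes as they then stand; what a row does not reach is not made up. A row lasts 1/8 s, in which the tool goes at most 62.5 mm and 10.7 degrees, less where a joint would pass 70% of its speed; a pose out of reach is approached as far as the arm can. A call is refused whole if a number of a shift passes 6.25 or a number of a turn 10.7, either way. A call with a gripper value outside its range is refused whole. The fingers move at their own pace and stop on an object; "grip_force" is the grip in N (left out, the last holds). Time passes only in rows, so rows that do not move let the fingers close. It gives the time, the measured TCP pose, the force and the opening at its end, in the units of the state.
- manip.read_state(): the state, without advancing time (a new reading comes with each control period).
- camera(name): name is "scene" or "top" or "wrist"; returns (picture, depth): 384x512x3 uint8, red, green, blue; 384x512 float32, mm along the optical axis (not along the pixel's ray), 0 where there is no reading.
- calibration(name): a dict with "K" (3x3 intrinsics, pixels), "distortion" ([k1, k2, p1, p2, k3] as OpenCV has them; the pictures are not rectified), "world_from_camera" (4x4, takes a point from camera to world coordinates). Camera axes: x right, y down, z forward; pixel columns grow to the right and rows downward; lengths in mm; the calibration is good to about 2 mm. A picture is of the moment at which its call begins: read the wrist's pose just before it. calibration takes no time and is no camera call; for the wrist camera it gives the pose at the moment of the call.
- order.sign_off(): hands the job in, once; it reports no verdict.
The state is a dict: "clock": time; "joints": joint angles; "qd": joint speeds; "effort": joint torques, N m; "eef_pos": TCP position; "eef_rot": TCP orientation; "wrist_force": force on the tool from outside, world axes, zero at the start; "moment": the same for the moment, N m; "finger_gap": finger opening in mm.
Only numpy, scipy, OpenCV 4.12 (cv2) and the standard library are available. Lean on these libraries where they do the work, as an engineer would, in place of code of your own. Each camera call takes 0.05 s, during which the arm holds its last target.

## Working session

There is one attempt and no reset: what is moved stays moved. The work goes in short steps, Python scripts to look and compute and a tool call to move; the robot and the scene stay as the last step left them, time stands still between calls to the robot, and variables do not carry over. Pictures are saved under pics/ and viewed, and the job is handed in when it is done.

Besides the shell and the picture viewer there is one more tool, called after "Call:" as name(argument=value, ...) on one line, values as JSON. jog_arm: Moves the arm, as the interface text tells. Its arguments: {"type":"object","properties":{"turn":{"type":"array","items":{"type":"array","items":{"type":"number"}}},"dp":{"type":"array","items":{"type":"array","items":{"type":"number"}}},"gripper":{"type":"array","items":{"type":"number"}},"grip_force":{"type":"number"}},"required":["turn","dp","gripper"]}

```bash
mkdir -p pics; ls; python3 - <<'E'
from cell import manip,camera,calibration,order
import cv2,numpy as np
s=manip.read_state();print(s)
for n in("scene","top"):
    p,d=camera(n);c=calibration(n);np.savez(f"pics/{n}0.npz",p=p,d=d,**{k:np.array(v) for k,v in c.items()})
    cv2.imwrite(f"pics/{n}0.png",p[:,:,::-1]);print(n,c)
E
```

```text
pics
{'clock': 0.0, 'joints': array([-1.24060173e+00,  3.00475967e-01,  1.52157671e+00, -4.59880143e-05,
        1.32071324e+00, -6.66223407e-02]), 'qd': array([-0.00168283,  0.00027255, -0.00191727,  0.00181809, -0.0013538 ,
       -0.00021129]), 'effort': array([-1.39758238e-03, -5.31808019e+01, -3.52733266e+01,  7.08178477e-02,
        2.43968371e-02, -8.70634040e-05]), 'eef_pos': array([ 212.44364042, -506.99193462,  178.08553603]), 'eef_rot': array([3.1129182 , 1.56962222, 1.93895021]), 'wrist_force': array([-0.0901779 ,  0.25502156, -0.25011499]), 'moment': array([-0.00146537, -0.02767843, -0.01577542]), 'finger_gap': 94.03175178417973}
scene {'K': array([[408.27713437,   0.        , 262.29839934],
       [  0.        , 408.27713437, 189.53075191],
       [  0.        ,   0.        ,   1.        ]]), 'distortion': array([0.02379692, 0.        , 0.        , 0.        , 0.        ]), 'world_from_camera': array([[ 7.91670583e-01,  4.47544617e-01, -4.15886407e-01,
         8.89008685e+02],
       [ 6.10911442e-01, -5.87362122e-01,  5.30841734e-01,
        -5.65334428e+02],
       [-6.70056193e-03, -6.74321550e-01, -7.38407441e-01,
         8.94514668e+02],
       [ 0.00000000e+00,  0.00000000e+00,  0.00000000e+00,
         1.00000000e+00]])}
top {'K': array([[466.07445297,   0.        , 258.42514529],
       [  0.        , 466.07445297, 186.98121522],
       [  0.        ,   0.        ,   1.        ]]), 'distortion': array([-0.04904886,  0.        ,  0.        ,  0.        ,  0.        ]), 'world_from_camera': array([[-1.08341913e-02, -9.98784138e-01,  4.80922609e-02,
         3.83443412e+02],
       [-9.99939412e-01,  1.09152930e-02,  1.42406764e-03,
         2.13199124e+01],
       [-1.94727729e-03, -4.80739184e-02, -9.98841883e-01,
         1.51660648e+03],
       [ 0.00000000e+00,  0.00000000e+00,  0.00000000e+00,
         1.00000000e+00]])}
```

View pics/scene0.png

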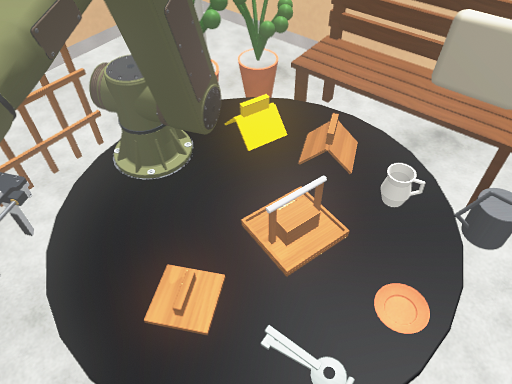

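View pics/top0.png

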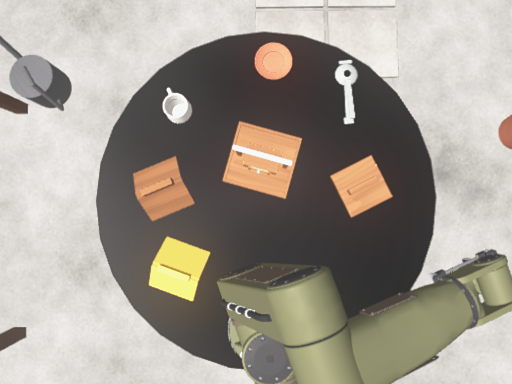

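Candidates for the roof in the top view are the cedar gable at (163,188), the yellow gable at (180,268), which is to be left alone, and the flat lid at (361,187). The cedar gable fits: it has two slopes, a rail, and lies on the opposite side of the feeder from the lid. I'll confirm with a crop and measure it.

```bash
cat >h.py <<'E'
import numpy as np,cv2
def load(f):
    return dict(np.load(f))
def pts(z,mask=None):
    d=z['d'];v,u=np.nonzero((d>0)&(mask if mask is not None else True))
    n=cv2.undistortPoints(np.stack([u,v],1).astype(float)[:,None],z['K'],z['distortion'])[:,0]
    q=np.c_[n,np.ones(len(n))]*d[v,u][:,None]
    T=z['world_from_camera'];return q@T[:3,:3].T+T[:3,3],u,v
def proj(z,P):
    T=np.linalg.inv(z['world_from_camera']);q=np.atleast_2d(P)@T[:3,:3].T+T[:3,3]
    return cv2.projectPoints(q,np.zeros(3),np.zeros(3),z['K'],z['distortion'])[0][:,0]
E
python3 - <<'E'
from h import *
z=load('pics/top0.npz');s=load('pics/scene0.npz')
a=z['p'][110:290,90:330,::-1];b=s['p'][80:280,220:430,::-1]
cv2.imwrite('pics/crop0.png',np.hstack([cv2.resize(a,(400,300)),cv2.resize(b,(315,300))]))
for nm,zz,(u0,u1,v0,v1) in(('roof top',z,(125,200,150,225)),('bar top',z,(220,305,120,200)),('roof sc',s,(295,360,110,175)),('bar sc',s,(240,350,170,275))):
    m=np.zeros((384,512),bool);m[v0:v1,u0:u1]=1
    P,u,v=pts(zz,m)
    print(nm,'table z med',np.median(P[P[:,2]<15,2]).round(1),'max',np.percentile(P[:,2],[99,99.9,100]).round(1))
    lo,hi=((112,135) if 'roof' in nm else (140,175))
    k=(P[:,2]>lo)&(P[:,2]<hi);Q=P[k];print(len(Q))
    if len(Q)<8: continue
    rgb=zz['p'][v[k],u[k]];print('col',np.median(rgb,0))
    r=cv2.minAreaRect(Q[:,:2].astype(np.float32));print(r,'medz',np.median(Q[:,2]).round(1),'mean',Q.mean(0).round(1))
    w,V=np.linalg.eigh(np.cov(Q[:,:2].T));print('axis deg',np.degrees(np.arctan2(V[1,1],V[0,1])).round(1))
E
```

```text
roof top table z med -0.7 max [124.2 127.7 131.4]
236
col [234. 172. 121.]
((457.4641418457031, 332.9115905761719), (21.085573196411133, 100.49825286865234), 21.889638900756836) medz 122.2 mean [456.9 332.3 121.9]
axis deg 111.8
bar top table z med 1.8 max [157.2 161.4 164.7]
321
col [247. 248. 248.]
((545.9047241210938, 11.061798095703125), (178.3857421875, 16.53885841369629), 73.90253448486328) medz 154.9 mean [544.6   9.6 154.7]
axis deg 74.0
roof sc table z med -0.1 max [124.3 126.3 127.6]
163
col [235. 171. 107.]
((457.7508544921875, 330.2503356933594), (20.181121826171875, 104.30130004882812), 21.77107810974121) medz 123.2 mean [460.5 324.5 122.7]
axis deg 111.8
bar sc table z med 0.9 max [157.7 160.1 161.3]
456
col [247. 247. 247.]
((546.1614379882812, 9.94598388671875), (180.0066375732422, 16.90142059326172), 73.88809204101562) medz 156.2 mean [546.9   3.7 155.1]
axis deg 73.6
```

View pics/crop0.png

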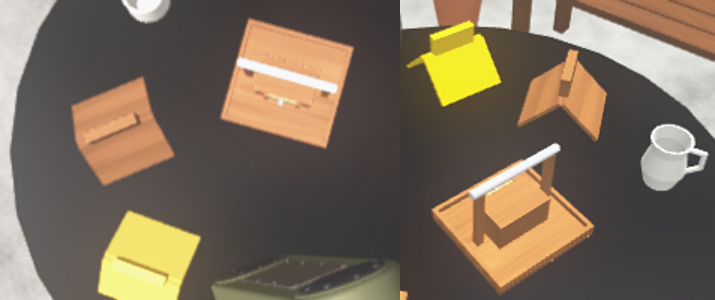

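The crop shows the cedar gable upright on its eaves with its rail on top. The rail is centred at (457.5, 332), top at z≈124 as given, and measures 20×100 at 111.9°. The bar is centred at (546, 10.5), 180 long, top at z≈157, axis at 73.8°. Both views agree. Next I plan the approach.

```bash
cat >plan.py <<'E'
import numpy as np,sys
from scipy.spatial.transform import Rotation as R
from cell import manip
def down(jaw):  # tool x down, z at jaw deg
    j=np.radians(jaw);x=np.array([0,0,-1.]);z=np.array([np.cos(j),np.sin(j),0]);return R.from_matrix(np.c_[x,np.cross(z,x),z])
def plan(wps,smax=55,amax=9):
    s=manip.read_state();p=s['eef_pos'].copy();r=R.from_euler('xyz',s['eef_rot'])
    M=r.as_matrix();print('t',s['clock'],'tcp',p.round(1),'jaw deg',np.degrees(np.arctan2(M[1,2],M[0,2])).round(1),'x',M[:,0].round(3),'j',s['joints'].round(2),'F',s['wrist_force'].round(1),'gap',s['finger_gap'].round(1))
    for q,jaw in wps:
        q=np.array(q,float);g=down(jaw);rv=(r.inv()*g).as_rotvec(degrees=True)
        n=max(1,int(np.ceil(max(np.linalg.norm(q-p)/smax,np.linalg.norm(rv)/amax))))
        T=[];D=[]
        for i in range(n):
            D.append((r.inv().apply((q-p)/n)/10).round(2).tolist());r=r*R.from_rotvec(rv/n,degrees=True);T.append((rv/n).round(1).tolist())
        p=q;r=g
        print('->',q,jaw,n,'rows\n turn',T,'\n dp',D)
E
python3 - <<'E'
from plan import *
plan([((330,-300,240),None or 18),((470,0,250),21.9),((457.5,332,200),21.9)])
E
```

```text
Traceback (most recent call last):
  File "plan.py", line 8, in plan
    M=r.as_matrix();print('t',s['clock'],'tcp',p.round(1),'jaw deg',np.degrees(np.arctan2(M[1,2],M[0,2])).round(1),'x',M[:,0].round(3),'j',s['joints'].round(2),'F',s['wrist_force'].round(1),'gap',s['finger_gap'].round(1))
                                                                                                                                                                                                    ^^^^^^^^^^^^^^^^^^^^^
AttributeError: 'float' object has no attribute 'round'
```

```bash
sed -i "s/s\['finger_gap'\].round(1)/round(s['finger_gap'],1)/" plan.py; python3 - <<'E'
from plan import *
plan([((330,-300,240),18),((470,0,250),21.9),((457.5,332,200),21.9)])
E
```

```text
t 0.1 tcp [ 212.5 -507.   178.2] jaw deg -67.3 x [-0.     0.001 -1.   ] j [-1.24  0.3   1.52 -0.    1.32 -0.07] F [-0.3 -0.   0.5] gap 93.5
-> [ 330. -300.  240.] 18 10 rows
 turn [[-8.5, -0.0, -0.0], [-8.5, -0.0, -0.0], [-8.5, -0.0, -0.0], [-8.5, -0.0, -0.0], [-8.5, -0.0, -0.0], [-8.5, -0.0, -0.0], [-8.5, -0.0, -0.0], [-8.5, -0.0, -0.0], [-8.5, -0.0, -0.0], [-8.5, -0.0, -0.0]] 
 dp [[-0.62, 1.88, -1.46], [-0.62, 2.08, -1.16], [-0.62, 2.23, -0.84], [-0.62, 2.33, -0.5], [-0.62, 2.38, -0.15], [-0.62, 2.37, 0.21], [-0.62, 2.32, 0.55], [-0.62, 2.21, 0.89], [-0.62, 2.05, 1.21], [-0.62, 1.85, 1.5]]
-> [470.   0. 250.] 21.9 7 rows
 turn [[-0.6, 0.0, 0.0], [-0.6, 0.0, 0.0], [-0.6, 0.0, 0.0], [-0.6, 0.0, 0.0], [-0.6, 0.0, 0.0], [-0.6, 0.0, 0.0], [-0.6, 0.0, 0.0]] 
 dp [[-0.14, 3.46, 3.23], [-0.14, 3.43, 3.26], [-0.14, 3.39, 3.29], [-0.14, 3.36, 3.33], [-0.14, 3.33, 3.36], [-0.14, 3.3, 3.39], [-0.14, 3.26, 3.42]]
-> [457.5 332.  200. ] 21.9 7 rows
 turn [[0.0, 0.0, 0.0], [0.0, 0.0, 0.0], [0.0, 0.0, 0.0], [0.0, 0.0, 0.0], [0.0, 0.0, 0.0], [0.0, 0.0, 0.0], [0.0, 0.0, 0.0]] 
 dp [[0.71, 4.47, 1.6], [0.71, 4.47, 1.6], [0.71, 4.47, 1.6], [0.71, 4.47, 1.6], [0.71, 4.47, 1.6], [0.71, 4.47, 1.6], [0.71, 4.47, 1.6]]
```

Call:
jog_arm(turn=[[-8.5,0,0],[-8.5,0,0],[-8.5,0,0],[-8.5,0,0],[-8.5,0,0],[-8.5,0,0],[-8.5,0,0],[-8.5,0,0]], dp=[[-0.9,1.88,-1.46],[-0.9,2.08,-1.16],[-0.9,2.23,-0.84],[-0.9,2.33,-0.5],[-0.9,2.38,-0.15],[-0.9,2.37,0.21],[-0.9,2.32,0.55],[-0.9,2.21,0.89]], gripper=[0,0,0,0,0,0,0,0])

```text
clock: 1.1
eef_pos: [305.5, -334.5, 249.5]
eef_rot: [1.962, 1.563, 2.01]
wrist_force: [-0.5, 0.3, -0.1]
finger_gap: 94.2
```

```bash
python3 - <<'E'
from plan import *
plan([((470,0,250),21.9),((457.5,332,200),21.9)])
E
```

```text
t 1.1 tcp [ 305.5 -334.5  249.5] jaw deg 2.8 x [-0.003  0.007 -1.   ] j [-0.91  0.04  1.66  0.    1.45 -0.96] F [-0.5  0.3 -0.1] gap 94.2
-> [470.   0. 250.] 21.9 7 rows
 turn [[-2.7, -0.0, -0.1], [-2.7, -0.0, -0.1], [-2.7, -0.0, -0.1], [-2.7, -0.0, -0.1], [-2.7, -0.0, -0.1], [-2.7, -0.0, -0.1], [-2.7, -0.0, -0.1]] 
 dp [[0.02, 4.66, 2.58], [0.01, 4.53, 2.8], [0.01, 4.39, 3.01], [0.01, 4.24, 3.22], [0.0, 4.09, 3.41], [-0.0, 3.92, 3.61], [-0.0, 3.74, 3.79]]
-> [457.5 332.  200. ] 21.9 7 rows
 turn [[0.0, 0.0, 0.0], [0.0, 0.0, 0.0], [0.0, 0.0, 0.0], [0.0, 0.0, 0.0], [0.0, 0.0, 0.0], [0.0, 0.0, 0.0], [0.0, 0.0, 0.0]] 
 dp [[0.71, 4.47, 1.6], [0.71, 4.47, 1.6], [0.71, 4.47, 1.6], [0.71, 4.47, 1.6], [0.71, 4.47, 1.6], [0.71, 4.47, 1.6], [0.71, 4.47, 1.6]]
```

Call:
jog_arm(turn=[[-2.7,0,-0.1],[-2.7,0,-0.1],[-2.7,0,-0.1],[-2.7,0,-0.1],[-2.7,0,-0.1],[-2.7,0,-0.1],[-2.7,0,-0.1],[0,0,0]], dp=[[0,4.66,2.58],[0,4.53,2.8],[0,4.39,3.01],[0,4.24,3.22],[0,4.09,3.41],[0,3.92,3.61],[0,3.74,3.79],[0.5,4.47,1.6]], gripper=[0,0,0,0,0,0,0,0])

```text
clock: 2.1
eef_pos: [470.3, 59.8, 243.6]
eef_rot: [-2.22, 1.565, -1.832]
wrist_force: [0.9, 0.3, -0.4]
finger_gap: 94.1
```

```bash
python3 - <<'E'
from plan import *
plan([((457.5,332,200),21.9)])
E
```

```text
t 2.1 tcp [470.3  59.8 243.6] jaw deg 22.3 x [-0.001 -0.005 -1.   ] j [ 0.05  0.08  1.63 -0.01  1.43 -0.34] F [ 0.9  0.3 -0.4] gap 94.1
-> [457.5 332.  200. ] 21.9 6 rows
 turn [[0.1, -0.0, 0.0], [0.1, -0.0, 0.0], [0.1, -0.0, 0.0], [0.1, -0.0, 0.0], [0.1, -0.0, 0.0], [0.1, -0.0, 0.0]] 
 dp [[0.7, 4.28, 1.52], [0.71, 4.28, 1.52], [0.71, 4.28, 1.51], [0.71, 4.29, 1.51], [0.72, 4.29, 1.5], [0.72, 4.29, 1.5]]
```

Call:
jog_arm(turn=[[0.1,0,0],[0.1,0,0],[0.1,0,0],[0,0,0],[0,0,0],[0,0,0],[0,0,0]], dp=[[0.7,4.28,1.5],[0.7,4.28,1.5],[0.7,4.28,1.5],[0.7,4.28,1.5],[0.7,4.28,1.5],[0.7,4.28,1.5],[0,0,0]], gripper=[0,0,0,0,0,0,0])

```text
clock: 2.98
eef_pos: [453.7, 342.7, 195.8]
eef_rot: [-2.606, 1.561, -2.219]
wrist_force: [0.6, -0.8, -0.1]
finger_gap: 94.1
```

```bash
python3 - <<'E'
from plan import *
from h import *
from cell import camera,calibration
c=calibration('wrist');p,d=camera('wrist')
np.savez('pics/w1.npz',p=p,d=d,**{k:np.array(v) for k,v in c.items()});cv2.imwrite('pics/w1.png',p[:,:,::-1])
z=load('pics/w1.npz');P,u,v=pts(z);k=(P[:,2]>112)&(P[:,2]<135)&(abs(P[:,0]-457)<80)&(abs(P[:,1]-332)<80)
Q=P[k];print(len(Q),cv2.minAreaRect(Q[:,:2].astype(np.float32)),np.median(Q[:,2]),u[k].min(),u[k].max(),v[k].min(),v[k].max())
plan([((457.5,332,87),21.9)])
E
```

```text
2212 ((457.0529479980469, 333.5383605957031), (20.027156829833984, 98.83203887939453), 21.916492462158203) 124.464762518318 243 265 152 255
t 3.025 tcp [454.1 341.5 196.3] jaw deg 22.1 x [-0.005 -0.007 -1.   ] j [ 0.58  0.33  1.44 -0.    1.38  0.2 ] F [ 0.4  0.7 -0.8] gap 93.9
-> [457.5 332.   87. ] 21.9 2 rows
 turn [[0.1, -0.2, 0.1], [0.1, -0.2, 0.1]] 
 dp [[5.47, -0.48, 0.02], [5.46, -0.49, -0.0]]
```

View pics/w1.png

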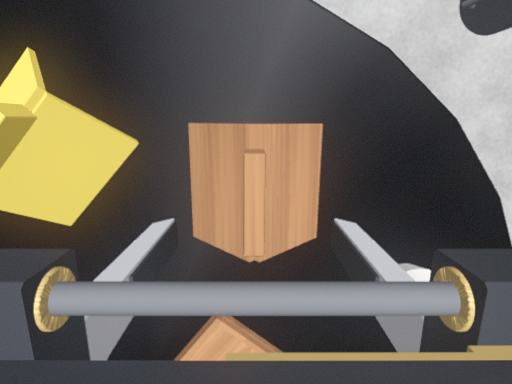

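The wrist view shows the cedar roof squarely under the gripper, rail at columns 243–265 and rows 152–255. It measures 20×99 at (457, 333.5), which matches. Descending.

Call:
jog_arm(turn=[[0.1,-0.2,0.1],[0.1,-0.2,0.1],[0,0,0]], dp=[[2.5,-0.45,0.0],[2.5,-0.4,0],[0,0,0]], gripper=[0,0,0])

```text
clock: 3.4
eef_pos: [457.9, 330.6, 146.1]
eef_rot: [-1.289, 1.569, -0.908]
wrist_force: [-0.2, -0.6, 0.1]
finger_gap: 93.8
```

```bash
python3 - <<'E'
from plan import *
plan([((457.2,333,87),21.9)])
E
```

```text
t 3.4 tcp [457.9 330.6 146.1] jaw deg 21.8 x [ 0.001 -0.001 -1.   ] j [ 0.56  0.36  1.52 -0.    1.26  0.18] F [-0.2 -0.6  0.1] gap 93.8
-> [457.2 333.   87. ] 21.9 2 rows
 turn [[-0.1, 0.0, 0.0], [-0.1, 0.0, 0.0]] 
 dp [[2.95, 0.13, 0.01], [2.95, 0.13, 0.01]]
```

Call:
jog_arm(turn=[[-0.1,0,0],[0,0,0],[0,0,0],[0,0,0]], dp=[[2.0,0.1,0],[2.0,0.1,0],[1.7,0,0],[0,0,0]], gripper=[0,0,0,0])

```text
clock: 3.9
eef_pos: [459.8, 331.5, 92.5]
eef_rot: [-0.153, 1.565, 0.227]
wrist_force: [1.5, -0.5, 1.9]
finger_gap: 93.9
```

```bash
python3 - <<'E'
from plan import *
plan([((457.2,333,87),21.9)])
E
```

```text
t 3.9 tcp [459.8 331.5  92.5] jaw deg 21.7 x [ 0.006  0.001 -1.   ] j [ 0.56  0.42  1.57 -0.    1.15  0.18] F [ 1.5 -0.5  1.9] gap 93.9
-> [457.2 333.   87. ] 21.9 1 rows
 turn [[-0.2, 0.3, 0.1]] 
 dp [[0.55, 0.24, -0.19]]
```

Call:
jog_arm(turn=[[-0.2,0.3,0.1],[0,0,0]], dp=[[0.6,0.25,-0.2],[0,0,0]], gripper=[0,0])

```text
clock: 4.15
eef_pos: [457.5, 333.4, 87.7]
eef_rot: [0.513, 1.568, 0.896]
wrist_force: [-0.4, -0.4, 0.7]
finger_gap: 94.2
```

```bash
python3 - <<'E'
from plan import *
plan([((457.2,333,87),21.9)])
E
```

```text
t 4.15 tcp [457.5 333.4  87.7] jaw deg 21.9 x [ 0.002  0.002 -1.   ] j [0.56 0.42 1.58 0.   1.14 0.18] F [-0.4 -0.4  0.7] gap 94.2
-> [457.2 333.   87. ] 21.9 1 rows
 turn [[0.0, 0.1, -0.1]] 
 dp [[0.07, -0.03, -0.04]]
```

Aligned. Closing.

Call:
jog_arm(turn=[[0,0,0],[0,0,0],[0,0,0],[0,0,0],[0,0,0],[0,0,0]], dp=[[0,0,0],[0,0,0],[0,0,0],[0,0,0],[0,0,0],[0,0,0]], gripper=[1,1,1,1,1,1], grip_force=30)

```text
clock: 4.9
eef_pos: [457.9, 333.7, 88.7]
eef_rot: [0.38, 1.567, 0.763]
wrist_force: [-0.5, -0.3, -0.1]
finger_gap: 37.3
```

```bash
python3 - <<'E'
from plan import *
plan([((457.2,333,230),21.9)])
E
```

```text
t 4.9 tcp [457.9 333.7  88.7] jaw deg 22.0 x [ 0.003  0.003 -1.   ] j [0.56 0.42 1.58 0.   1.14 0.18] F [-0.5 -0.3 -0.1] gap 37.3
-> [457.2 333.  230. ] 21.9 3 rows
 turn [[0.0, 0.1, -0.0], [0.0, 0.1, -0.0], [0.0, 0.1, -0.0]] 
 dp [[-4.71, -0.01, -0.01], [-4.71, -0.01, -0.02], [-4.71, -0.01, -0.02]]
```

Call:
jog_arm(turn=[[0,0,0],[0,0,0],[0,0,0],[0,0,0]], dp=[[0.1,0,0],[0,0,0],[0,0,0],[0,0,0]], gripper=[1,1,1,1], grip_force=30)

```text
clock: 5.4
eef_pos: [457.8, 333.7, 87.5]
eef_rot: [0.4, 1.567, 0.783]
wrist_force: [-0.2, 0.4, 0.9]
finger_gap: 19.5
```

```bash
python3 - <<'E'
from plan import *
plan([((457.2,333,240),21.9)])
E
```

```text
t 5.4 tcp [457.8 333.7  87.5] jaw deg 22.0 x [ 0.003  0.003 -1.   ] j [0.56 0.42 1.58 0.   1.14 0.18] F [-0.2  0.4  0.9] gap 19.5
-> [457.2 333.  240. ] 21.9 3 rows
 turn [[0.0, 0.1, -0.0], [0.0, 0.1, -0.0], [0.0, 0.1, -0.0]] 
 dp [[-5.08, -0.01, -0.01], [-5.08, -0.01, -0.01], [-5.08, -0.01, -0.02]]
```

Call:
jog_arm(turn=[[0,0,0],[0,0,0],[0,0.1,0],[0,0.1,0],[0,0,0],[0,0,0],[0,0,0]], dp=[[-1,0,0],[-3,0,0],[-4,0,0],[-4,0,0],[-4,0,0],[-3.5,0,0],[0,0,0]], gripper=[1,1,1,1,1,1,1])

```text
clock: 6.28
eef_pos: [456.7, 332.7, 291.6]
eef_rot: [1.597, 1.569, 1.98]
wrist_force: [-0.4, -0.2, -2.4]
finger_gap: 19.7
```

```bash
python3 - <<'E'
from plan import *
plan([((546,10.5,285),-16.2)],smax=40,amax=6)
E
```

```text
t 6.275 tcp [456.7 332.7 291.6] jaw deg 22.0 x [-0.001  0.001 -1.   ] j [0.56 0.28 1.29 0.   1.57 0.18] F [-0.4 -0.2 -2.4] gap 19.7
-> [546.   10.5 285. ] -16.2 9 rows
 turn [[4.2, -0.0, -0.0], [4.2, -0.0, -0.0], [4.2, -0.0, -0.0], [4.2, -0.0, -0.0], [4.2, -0.0, -0.0], [4.2, -0.0, -0.0], [4.2, -0.0, -0.0], [4.2, -0.0, -0.0], [4.2, -0.0, -0.0]] 
 dp [[0.07, -3.69, -0.42], [0.07, -3.71, -0.14], [0.07, -3.71, 0.13], [0.07, -3.69, 0.4], [0.07, -3.65, 0.68], [0.07, -3.59, 0.94], [0.07, -3.51, 1.21], [0.07, -3.41, 1.46], [0.07, -3.3, 1.71]]
```

Call:
jog_arm(turn=[[4.2,0,0],[4.2,0,0],[4.2,0,0],[4.2,0,0],[4.2,0,0],[4.2,0,0],[4.2,0,0],[4.2,0,0]], dp=[[0,-3.69,-0.42],[0,-3.71,-0.14],[0,-3.71,0.13],[0,-3.69,0.4],[0,-3.65,0.68],[0,-3.59,0.94],[0,-3.51,1.21],[0,-3.41,1.46]], gripper=[1,1,1,1,1,1,1,1])

```text
clock: 7.28
eef_pos: [532.7, 38.5, 279.7]
eef_rot: [-2.786, 1.555, -3.004]
wrist_force: [0.5, 0.1, -2.2]
finger_gap: 19.1
```

```bash
python3 - <<'E'
from plan import *
plan([((546,10.5,285),-16.2)],smax=40,amax=6)
E
```

```text
t 7.275 tcp [532.7  38.5 279.7] jaw deg -12.5 x [-0.016 -0.002 -1.   ] j [ 0.    0.22  1.39 -0.    1.55  0.22] F [ 0.5  0.1 -2.2] gap 19.1
-> [546.   10.5 285. ] -16.2 1 rows
 turn [[3.7, -0.8, 0.3]] 
 dp [[-0.54, -2.45, 1.9]]
```

Call:
jog_arm(turn=[[3.7,-0.8,0.3],[0,0,0]], dp=[[-0.5,-2.45,1.9],[0,0,0]], gripper=[1,1])

```text
clock: 7.52
eef_pos: [545.6, 7.5, 281.4]
eef_rot: [-2.757, 1.566, -3.045]
wrist_force: [-0.1, 0.6, -2.2]
finger_gap: 19.3
```

```bash
python3 - <<'E'
from plan import *
from h import *
from cell import camera,calibration
plan([((546,10.5,285),-16.2)],smax=40,amax=6)
for n in('scene','wrist'):
    c=calibration(n);p,d=camera(n)
    np.savez(f'pics/{n}2.npz',p=p,d=d,**{k:np.array(v) for k,v in c.items()});cv2.imwrite(f'pics/{n}2.png',p[:,:,::-1])
z=load('pics/wrist2.npz');P,u,v=pts(z);k=(P[:,2]>305)&(P[:,2]<330)&(abs(P[:,0]-546)<90)&(abs(P[:,1]-10)<90)
Q=P[k];print(len(Q),cv2.minAreaRect(Q[:,:2].astype(np.float32)) if len(Q) else '')
E
```

```text
t 7.525 tcp [545.6   7.5 281.4] jaw deg -16.5 x [-0.005 -0.    -1.   ] j [-0.05  0.24  1.36 -0.    1.55  0.24] F [-0.1  0.6 -2.2] gap 19.3
-> [546.   10.5 285. ] -16.2 1 rows
 turn [[-0.3, -0.3, 0.1]] 
 dp [[-0.36, 0.3, -0.05]]
4955 ((548.752197265625, 19.016681671142578), (78.10249328613281, 41.270225524902344), 56.23976516723633)
```

View pics/scene2.png

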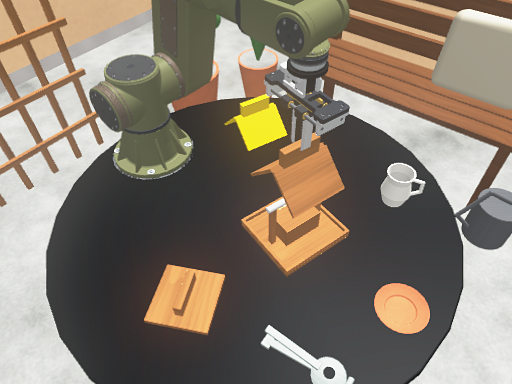

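View pics/wrist2.png

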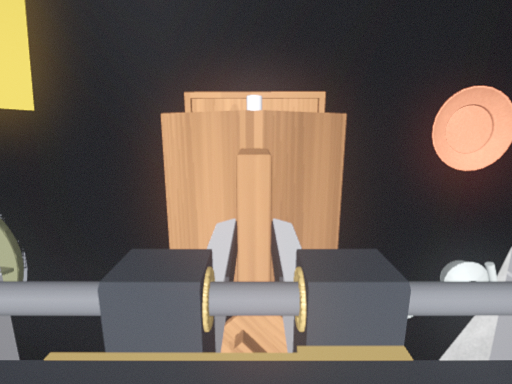

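The scene view shows the roof held above the bar, with ridge and bar parallel. I'll check its tilt and slip from the rail's depth.

```bash
python3 - <<'E'
from h import *
tcp=np.array([545.6,7.5]);a=np.radians(73.8);A=np.array([np.cos(a),np.sin(a)]);B=np.array([A[1],-A[0]])
for n in('wrist','scene'):
    z=load(f'pics/{n}2.npz');P,u,v=pts(z)
    c=z['p'][v,u].astype(int);ced=(c[:,0]-c[:,2]>45)&(P[:,2]>190)
    s=(P[:,:2]-tcp)@A;t=(P[:,:2]-tcp)@B
    k=ced&(abs(t)<13)&(P[:,2]>309)&(P[:,2]<330)&(abs(s)<70)
    print(n,'top pts',k.sum(),'s',s[k].min().round(1),s[k].max().round(1),'t',np.percentile(t[k],[2,50,98]).round(1))
    for lo in range(-60,61,10):
        m=k&(s>=lo)&(s<lo+10)
        if m.sum()>5: print(lo,m.sum(),np.percentile(P[m,2],[10,50,90]).round(1),'t',np.percentile(t[m],[3,97]).round(1))
    # slopes
    for sg in(1,-1):
        m=ced&(sg*t>18)&(sg*t<75)&(abs(s)<80)&(P[:,2]<300)
        if m.sum()<30: print('few',sg);continue
        X=np.c_[s[m],t[m],np.ones(m.sum())];co=np.linalg.lstsq(X,P[m,2],rcond=None)[0]
        r=P[m,2]-X@co;g=abs(r)<4;co=np.linalg.lstsq(X[g],P[m,2][g],rcond=None)[0]
        print('slope',sg,m.sum(),co.round(3),'s ext',np.percentile(s[m],[1,99]).round(1))
E
```

```text
wrist top pts 4452 s -26.2 50.6 t [-10.1  -0.4   9.1]
-30 298 [317.3 318.1 318.9] t [-10.    8.7]
-20 525 [317.  318.1 319. ] t [-10.2   8.6]
-10 543 [317.3 318.1 319. ] t [-10.2   9.1]
0 555 [317.2 318.1 318.9] t [-9.8  9. ]
10 570 [317.2 318.  318.8] t [-9.5  8.4]
20 599 [317.1 318.1 318.8] t [-9.9  8.8]
30 630 [317.  317.9 318.8] t [-9.8  8.8]
40 664 [316.9 317.9 318.7] t [-9.6  8.7]
50 68 [311.  314.8 317.1] t [-8.9  7.5]
slope 1 7261 [ 1.00000e-03 -1.01900e+00  2.82517e+02] s ext [-43.6  74.1]
slope -1 7280 [-7.00000e-03  9.80000e-01  2.84424e+02] s ext [-41.5  74.5]
scene top pts 280 s -53.1 48.5 t [-9.3  3.8 11.2]
-60 25 [309.8 314.4 319.1] t [-9.8  9.3]
-50 44 [311.2 317.2 319.3] t [-9.2 11.1]
-40 43 [313.2 317.4 319.4] t [-8.5 10.9]
-30 36 [314.5 317.8 318.5] t [-8.2 10.6]
-20 39 [311.8 317.4 318.7] t [-8.3 10.6]
-10 23 [316.9 318.1 318.8] t [-9.4  7.3]
20 18 [310.2 316.1 318.7] t [ 6.3 10.4]
30 29 [313.8 317.1 318.9] t [-6.8 11.3]
40 18 [311.9 316.5 318.6] t [-8.3 10.5]
slope 1 2165 [ 4.00000e-03 -1.01600e+00  2.82878e+02] s ext [-77.4  70.8]
slope -1 123 [5.00000e-02 9.92000e-01 2.86408e+02] s ext [-77.7 -12.5]
```

The roof is level (rail top 318.1 throughout), held at mid-rail with both slopes at 45°. The seated TCP should be about (546, 10.5, 170). Descending.

Call:
jog_arm(turn=[[-0.3,-0.3,0.1],[0,0,0],[0,0,0]], dp=[[0.5,0.3,0],[2.0,0,0],[0,0,0]], gripper=[1,1,1])

```text
clock: 8.0
eef_pos: [545.1, 14.9, 254.5]
eef_rot: [2.989, 1.57, 2.715]
wrist_force: [-1.3, -0.1, -1.6]
finger_gap: 19.7
```

```bash
python3 - <<'E'
from plan import *
plan([((546,10.5,190),-16.2)],smax=25,amax=6)
E
```

```text
t 8.0 tcp [545.1  14.9 254.5] jaw deg -15.7 x [-0.001  0.    -1.   ] j [-0.04  0.24  1.42  0.    1.48  0.23] F [-1.3 -0.1 -1.6] gap 19.7
-> [546.   10.5 190. ] -16.2 3 rows
 turn [[0.2, -0.0, -0.0], [0.2, -0.0, -0.0], [0.2, -0.0, -0.0]] 
 dp [[2.15, -0.13, 0.07], [2.15, -0.13, 0.07], [2.15, -0.13, 0.07]]
```

Call:
jog_arm(turn=[[0.2,0,0],[0.2,0,0],[0,0,0]], dp=[[1.8,-0.3,0.1],[1.8,0,0],[0,0,0]], gripper=[1,1,1])

```text
clock: 8.38
eef_pos: [545.5, 13.5, 219.7]
eef_rot: [0.592, 1.569, 0.314]
wrist_force: [-0.1, -0.8, -0.1]
finger_gap: 19.4
```

```bash
python3 - <<'E'
from plan import *
plan([((546,10.5,180),-16.2)],smax=25,amax=6)
E
```

```text
t 8.375 tcp [545.5  13.5 219.7] jaw deg -15.9 x [ 0.002  0.001 -1.   ] j [-0.04  0.26  1.48  0.    1.4   0.24] F [-0.1 -0.8 -0.1] gap 19.4
-> [546.   10.5 180. ] -16.2 2 rows
 turn [[0.1, 0.0, -0.0], [0.1, 0.0, -0.0]] 
 dp [[1.98, -0.14, 0.07], [1.98, -0.14, 0.07]]
```

Call:
jog_arm(turn=[[0.2,0,0],[0.1,0,0],[0,0,0],[0,0,0]], dp=[[1.5,-0.2,0.1],[1.5,-0.1,0],[1.0,0,0],[0,0,0]], gripper=[1,1,1,1])

```text
clock: 8.88
eef_pos: [546.1, 10.6, 178.5]
eef_rot: [0.417, 1.568, 0.134]
wrist_force: [0.0, 0.7, -1.6]
finger_gap: 19.7
```

```bash
python3 - <<'E'
from plan import *
plan([((546,10.5,170),-16.2)],smax=25,amax=6)
E
```

```text
t 8.875 tcp [546.1  10.6 178.5] jaw deg -16.2 x [ 0.003  0.    -1.   ] j [-0.05  0.29  1.53  0.    1.31  0.23] F [ 0.   0.7 -1.6] gap 19.7
-> [546.   10.5 170. ] -16.2 1 rows
 turn [[0.0, 0.2, -0.1]] 
 dp [[0.85, -0.01, -0.01]]
```

Call:
jog_arm(turn=[[0,0.2,0],[0,0,0],[0,0,0]], dp=[[0.4,0,0],[0.4,0,0],[0,0,0]], gripper=[1,1,1])

```text
clock: 9.25
eef_pos: [546.3, 10.7, 171.2]
eef_rot: [1.576, 1.569, 1.294]
wrist_force: [-2.7, 1.4, -0.9]
finger_gap: 19.4
```

```bash
python3 - <<'E'
from plan import *
plan([((546,10.5,170),-16.2)],smax=25,amax=6)
from h import *
from cell import camera,calibration
c=calibration('scene');p,d=camera('scene')
cv2.imwrite('pics/scene3.png',cv2.resize(p[110:300,200:400,::-1],(600,570)))
E
```

```text
t 9.25 tcp [546.3  10.7 171.2] jaw deg -16.2 x [ 0.     0.002 -1.   ] j [-0.05  0.3   1.54  0.    1.3   0.23] F [-2.7  1.4 -0.9] gap 19.4
-> [546.   10.5 170. ] -16.2 1 rows
 turn [[0.0, -0.0, -0.1]] 
 dp [[0.12, -0.03, -0.02]]
```

View pics/scene3.png

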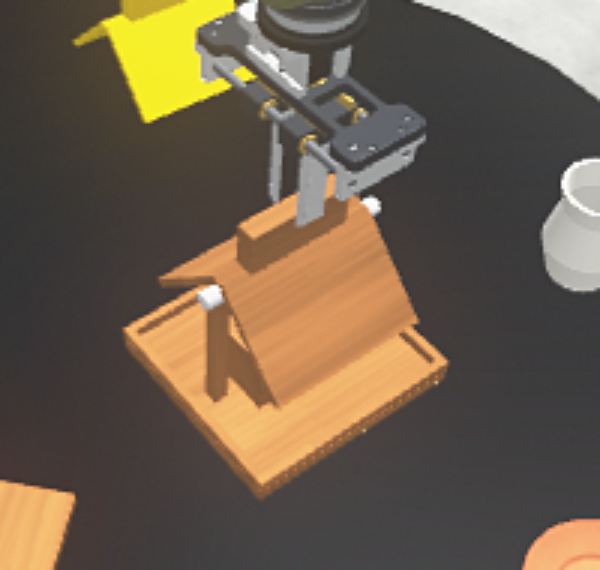

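The view shows the roof astride with the bar under its apex and bar ends poking out both ways. A small sideways contact force appears, so I shift 1 mm toward −z of the tool and settle down gently.

Call:
jog_arm(turn=[[0,0,0],[0,0,0],[0,0,0]], dp=[[0.1,0,-0.1],[0.1,0,0],[0,0,0]], gripper=[1,1,1])

```text
clock: 9.68
eef_pos: [546.1, 10.8, 171.1]
eef_rot: [0.545, 1.566, 0.262]
wrist_force: [-1.6, -0.2, -0.7]
finger_gap: 19.9
```

```bash
python3 - <<'E'
from plan import *
plan([((546,10.5,170),-16.2)],smax=25,amax=6)
E
```

```text
t 9.675 tcp [546.1  10.8 171.1] jaw deg -16.2 x [ 0.004  0.001 -1.   ] j [-0.05  0.29  1.55  0.    1.3   0.23] F [-1.6 -0.2 -0.7] gap 19.9
-> [546.   10.5 170. ] -16.2 1 rows
 turn [[0.0, 0.2, -0.1]] 
 dp [[0.11, -0.03, -0.0]]
```

Call:
jog_arm(turn=[[0,0.2,0],[0,0,0],[0,0,0]], dp=[[0.2,0,-0.05],[0.15,0,0],[0,0,0]], gripper=[1,1,1])

```text
clock: 10.05
eef_pos: [546.2, 10.8, 171.2]
eef_rot: [0.639, 1.566, 0.357]
wrist_force: [-3.8, 0.8, -1.5]
finger_gap: 19.4
```

```bash
python3 - <<'E'
from plan import *
plan([((546,10.5,170),-16.2)],smax=25,amax=6)
E
```

```text
t 10.05 tcp [546.2  10.8 171.2] jaw deg -16.2 x [ 0.005  0.002 -1.   ] j [-0.05  0.29  1.55  0.    1.3   0.23] F [-3.8  0.8 -1.5] gap 19.4
-> [546.   10.5 170. ] -16.2 1 rows
 turn [[0.0, 0.2, -0.2]] 
 dp [[0.12, -0.04, -0.01]]
```

Call:
jog_arm(turn=[[0,0.2,0],[0,0,0],[0,0,0]], dp=[[-0.1,0,-0.2],[0.2,0,0],[0.2,0,0]], gripper=[1,1,1])

```text
clock: 10.42
eef_pos: [546.3, 11.0, 170.9]
eef_rot: [0.502, 1.562, 0.219]
wrist_force: [-10.8, 0.2, 26.1]
finger_gap: 19.2
```

```bash
python3 - <<'E'
from plan import *
plan([((546,10.5,170),-16.2)],smax=25,amax=6)
E
```

```text
t 10.425 tcp [546.3  11.  170.9] jaw deg -16.2 x [ 0.008  0.002 -1.   ] j [-0.05  0.29  1.55  0.    1.29  0.23] F [-10.8   0.2  26.1] gap 19.2
-> [546.   10.5 170. ] -16.2 1 rows
 turn [[-0.0, 0.4, -0.2]] 
 dp [[0.09, -0.06, -0.02]]
```

It is seated, with a firm upward force at z≈171. I'll relieve the pressure, level the tool and then release.

Call:
jog_arm(turn=[[0,0.4,-0.1],[0,0.1,0],[0,0,0]], dp=[[-0.05,0,-0.05],[0,0,0],[0,0,0]], gripper=[1,1,1])

```text
clock: 10.8
eef_pos: [546.0, 11.2, 171.1]
eef_rot: [2.076, 1.568, 1.793]
wrist_force: [0.2, -0.4, 1.2]
finger_gap: 19.5
```

```bash
python3 - <<'E'
from plan import *
plan([((546,10.5,170.8),-16.2)],smax=25,amax=6)
E
```

```text
t 10.8 tcp [546.   11.2 171.1] jaw deg -16.2 x [-0.001  0.003 -1.   ] j [-0.05  0.3   1.54  0.    1.3   0.23] F [ 0.2 -0.4  1.2] gap 19.5
-> [546.   10.5 170.8] -16.2 1 rows
 turn [[-0.0, -0.1, -0.1]] 
 dp [[0.03, -0.06, 0.02]]
```

Call:
jog_arm(turn=[[0,0,0],[0,0,0],[0,0,0],[0,0,0],[0,0,0]], dp=[[0,0,0],[0,0,0],[0,0,0],[0,0,0],[0,0,0]], gripper=[0.55,0.55,0.55,0.55,0.55])

```text
clock: 11.42
eef_pos: [545.9, 11.2, 170.7]
eef_rot: [2.233, 1.568, 1.951]
wrist_force: [0.4, -0.5, 0.2]
finger_gap: 42.0
```

```bash
cat >chk.py <<'E'
import sys
from plan import *
from h import *
from cell import camera,calibration
tag=sys.argv[1];s0=manip.read_state();plan([])
ctr=np.array([546,10.7]);a=np.radians(73.8);A=np.array([np.cos(a),np.sin(a)]);B=np.array([A[1],-A[0]])
for n in sys.argv[2:]:
    c=calibration(n);p,d=camera(n);np.savez(f'pics/{n}{tag}.npz',p=p,d=d,**{k:np.array(v) for k,v in c.items()});cv2.imwrite(f'pics/{n}{tag}.png',p[:,:,::-1])
    z=load(f'pics/{n}{tag}.npz');P,u,v=pts(z);c=z['p'][v,u].astype(int);ced=(c[:,0]-c[:,2]>45)
    s=(P[:,:2]-ctr)@A;t=(P[:,:2]-ctr)@B
    k=ced&(abs(t)<14)&(P[:,2]>198)&(P[:,2]<215)&(abs(s)<60)
    if k.sum()>10: print(n,'rail',cv2.minAreaRect(P[k][:,:2].astype(np.float32)),'s',np.percentile(s[k],[1,99]).round(1),'t',np.percentile(t[k],[1,99]).round(1),'z vs s',np.polyfit(s[k],P[k,2],1).round(3))
    for sg in(1,-1):
        m=ced&(sg*t>18)&(sg*t<72)&(abs(s)<85)&(P[:,2]<170)&(P[:,2]>88)
        if m.sum()<30: continue
        X=np.c_[s[m],t[m],np.ones(m.sum())];co=np.linalg.lstsq(X,P[m,2],rcond=None)[0]
        g=abs(P[m,2]-X@co)<4;co=np.linalg.lstsq(X[g],P[m,2][g],rcond=None)[0]
        print(' slope',sg,m.sum(),co.round(3),'s',np.percentile(s[m],[1,99]).round(1))
E
python3 chk.py 4 wrist
```

```text
t 11.425 tcp [545.9  11.2 170.7] jaw deg -16.2 x [-0.001  0.003 -1.   ] j [-0.05  0.3   1.54  0.    1.3   0.23] F [ 0.4 -0.5  0.2] gap 42.0
wrist rail ((548.8685302734375, 21.71341323852539), (77.47478485107422, 20.044471740722656), 73.76657104492188) s [-25.3  49.9] t [-10.1   9.5] z vs s [-4.00000e-03  2.07979e+02]
 slope 1 7102 [ 1.00000e-03 -1.01700e+00  1.72832e+02] s [-57.   74.1]
 slope -1 7264 [-1.00000e-03  9.82000e-01  1.74023e+02] s [-56.2  74.1]
```

View pics/wrist4.png

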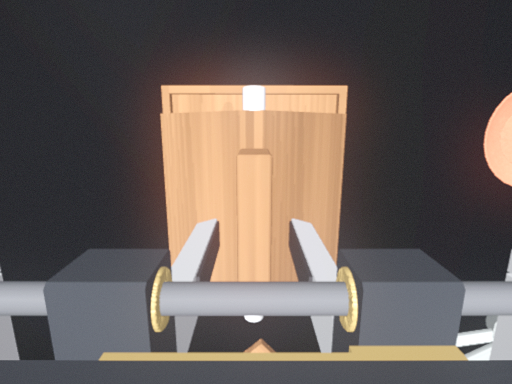

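The jaws are open and the roof stays level: its rail top is at 207.8 against 207 expected, and it is centred. Fingers are clear on both sides in the view (rail at columns 238–271, fingers at 218 and 291). Retreating straight up.

Call:
jog_arm(turn=[[0,0,0],[0,0,0],[0,0,0],[0,0,0],[0,0,0],[0,0,0],[0,0,0],[0,0,0]], dp=[[-0.5,0,0],[-1.5,0,0],[-3,0,0],[-4,0,0],[-4,0,0],[-4,0,0],[0,0,0],[0,0,0]], gripper=[0.55,0.55,0.55,0.55,0.55,0.55,0.55,0.55])

```text
clock: 12.48
eef_pos: [545.2, 10.8, 352.2]
eef_rot: [0.982, 1.567, 0.699]
wrist_force: [0.4, 0.8, -0.8]
finger_gap: 42.6
```

```bash
python3 chk.py 5 wrist scene top; python3 - <<'E'
from h import *
a=cv2.imread('pics/scene5.png');w=cv2.imread('pics/wrist5.png')
cv2.imwrite('pics/c5.png',np.hstack([cv2.resize(a,(400,300)),cv2.resize(w,(400,300))]))
# bystanders moved?
for n,boxes in(('top',dict(lid=(325,395,150,220),pitcher=(160,195,85,128),yellow=(150,200,235,300))),):
    p0=load(f'pics/{n}0.npz')['p'].astype(int);p1=load(f'pics/{n}5.npz')['p'].astype(int)
    for k,(u0,u1,v0,v1) in boxes.items(): print(k,abs(p0-p1)[v0:v1,u0:u1].max(2).mean().round(1))
E
```

```text
t 12.475 tcp [545.2  10.8 352.2] jaw deg -16.2 x [ 0.003  0.003 -1.   ] j [-0.05  0.22  1.22  0.    1.69  0.23] F [ 0.4  0.8 -0.8] gap 42.6
wrist rail ((545.5938110351562, 11.284156799316406), (98.63511657714844, 19.144893646240234), 74.22184753417969) s [-48.   49.6] t [-9.7  9.1] z vs s [ -0.    208.052]
 slope 1 3628 [ 1.00000e-03 -1.01800e+00  1.72672e+02] s [-73.2  73.5]
 slope -1 3723 [-1.00000e-03  9.82000e-01  1.74183e+02] s [-73.3  73.6]
scene rail ((546.3534545898438, 8.451519012451172), (100.0593490600586, 21.704397201538086), 73.20616149902344) s [-51.7  46.5] t [-9.3 11.2] z vs s [6.00000e-03 2.06265e+02]
 slope 1 1727 [ 2.0000e-03 -1.0190e+00  1.7263e+02] s [-76.6  72.1]
 slope -1 136 [2.20000e-02 9.81000e-01 1.74391e+02] s [-77.2 -11.4]
top rail ((534.3154296875, -29.54302406311035), (16.084514617919922, 20.036483764648438), 70.8603744506836) s [-50.  -34.1] t [-9.9 10.1] z vs s [8.00000e-03 2.06142e+02]
 slope 1 63 [ 1.4000e-02 -1.1640e+00  1.7606e+02] s [-57.3   3.1]
lid 1.0
pitcher 0.7
yellow 0.7
```

View pics/c5.png

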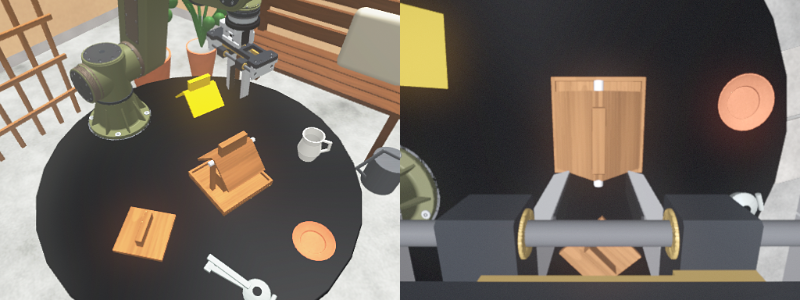

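The roof is seated, level and centred, with the gripper well clear. Handing in.

```bash
python3 -c "
from cell import order;print(order.sign_off())"
```

```text
the job is handed in; nothing more can be done
None
```

The cedar gable roof is back on the feeder, astride the bar, and the job is handed in at about 12.6 s of the 38 s allowed. I gripped it across its rail, lowered it onto the bar, let go and backed straight up.

**Last checks, after backing off:**
- **Position:** the wrist view puts the rail centre within about 1 mm of where I measured the bar's centre. The scene view differs by about 2 mm along the bar.
- **Direction:** the ridge is within about 0.6° of the bar's direction.
- **Level:** the rail is level along its length. The two slopes measure 45.5° and 44.5°, so it leans about 0.5° sideways.
- **Height:** the rail top measured 206–208 mm, against 207 mm expected.
- **Other objects:** the lid, pitcher and yellow look-alike look unchanged in the before-and-after top views.

**While seating:** the first contact was slightly off to one side. I then pressed down with about 26 N (the wrist limit is 120 N), and eased off and levelled the tool before letting go.

**Less reliable:** in the last top view most of the roof was hidden, so its readings there cover only part of the roof and I did not rely on them.

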